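# Nip up a glued pendant in the bench press

## Robot

A 6-joint arm with a two-finger parallel gripper is mounted at the origin on the work surface. World frame = base frame: x ahead of the robot, y to its left, z up, the work surface at z = 0. Lengths are in mm, angles in rad, forces in N, time in s.
With the tool pointing down it reaches from about 275 to 750 mm from the base axis. Payload 10.2 kg.
Tool frame: the origin (TCP) lies between the finger pads; the fingertips stand 17 mm ahead of it and the grasp point (between the pads) lies 2 mm behind it; y points along the fingers, x is the direction in which the jaws open and shut, and the axes are right-handed (so a half turn about y gives the same grasp; the last joint's range is limited). The gripper opens to 85 mm and grips with 20 to 120 N. Pads are 22 mm wide; open, the fingers measure 114 mm over their backs; the gripper's body (76 mm by 85 mm) begins 54 mm behind the grasp point. The pads swing forward as they close: fully open they stand 13 mm farther back than shut.
Start: joints at [0.937, 0.313, 1.498, -0, 1.331, -0.223], TCP at [209.668, 481.322, 248.294] pointing down, gripper open.
Joint ranges: [-2.94, 2.94], [-0.97, 2.17], [0.19, 2.56], [-1.23, 4.37], [0.02, 3.11], [-2.88, 2.88]. Speed limits (rad/s): [2.39, 2.39, 3.01, 3.14, 3.14, 3.14].

## Interface

Orientations are given as a unit quaternion [w, x, y, z].
In Python, from rig import ctrl gives the robot as it stands.
- The arm moves only by the tool jog_arm, never from a script. Its argument "targets" is a list of rows, each an object with "offset": the shift along the tool's x, y, z in m, a list of three; "yaw": the turn about the tool's y in rad. In form: [{"offset": [dx, dy, dz], "yaw": yaw}, ...]. A call has 1 to 12 rows; each row is the pose to reach, as a shift and turn from the pose measured when the call began, along the tool's axes at that moment; what a row does not reach only later rows make up. A row lasts 1/12 s, in which the tool goes at most 41.7 mm and 7.16 degrees, less where a joint would pass 70% of its speed; a pose out of reach is approached as far as the arm can. A call with a gripper value outside its range is refused whole. "fingers" is the finger opening in m, from 0 to 0.0854, set as the call begins (left out, the last holds). The fingers move at their own pace and stop on an object; "grip_force" is the grip in N (left out, the last holds). Time passes only in rows, so rows that repeat a pose let the fingers close. It gives the time, the measured TCP pose, the force and the opening at its end, in the units of the state.
- ctrl.sense(): the state, without advancing time (a new reading comes with each control period).
- ctrl.capture(name): name is "side" or "top"; returns a dict with "img" (400x640x3 uint8, red, green, blue), "intrinsics" (3x3 intrinsics, pixels), "T" (4x4, takes a point from camera to world coordinates). Camera axes: x right, y up, looking along -z (the intrinsics and any distortion apply to the point x, -y, -z); pixel columns grow to the right and rows downward; lengths in mm; the calibration is good to about 2 mm. A picture is of the moment at which its call begins. There is no depth.
- ctrl.finish_job(): hands the job in, once; it reports no verdict.
Trained networks look in the newest picture that a camera, given by its name, has taken for a name from the list of things; names that differ only in an ending like _2 or _b are one class to them, and where a whole thing is asked for, a point or a joint stands for the part that bears it (a point fixed in the world has none). Each returns a list of dicts, best first, with "score" (0 to 1); they miss things now and then, are a little off and sometimes report something else, mostly with a low value. They report only what shows in the picture. A call takes as long as a camera call. They do not tell look-alikes from the thing itself.
- ctrl.boxes_of(camera, target): "box" ([left, top, right, bottom] in pixels, round what is visible of it).
- ctrl.regions_of(camera, target): "region" (400x640 bool, what is visible of it) and "box" ([left, top, right, bottom] in pixels, round what is visible of it).
The state is a dict: "time_s": time; "joints": joint angles; "dq": joint speeds; "tau": joint torques, N m; "eef_pos": TCP position; "ee_rot": TCP orientation; "force": force on the tool from outside, world axes, zero at the start; "wrist_torque": the same for the moment, N m; "grip_width": opening from 0.0 (shut) to 1.0 (fully open).
Only numpy, scipy, OpenCV 4.12 (cv2) and the standard library are available. Lean on these libraries where they do the work, as an engineer would, in place of code of your own. Each camera call takes 0.05 s, during which the arm holds its last target.

## Task

A pendant has just been glued up and waits on its plate under the bench press. Flip the handwheel's fold-away crank handle up until it stands fully upright, then wind the wheel clockwise with it to bring the pad down on the stone and nip it up firmly by feel: stop when the handle pushes back about 3 to 4 N harder than it did running free, so that the stone is held tight but not crushed. Let go and leave the press clamped with its handle standing, the pendant where it lay and the other things on the bench undisturbed.

Things in the scene. Friction and masses are not known exactly. Their poses are not given: they have to be found in the camera images.
- sleeve: the fold-away handle's red revolving grip, a plain round bar 18 mm across, from 10 to 61 mm from its hinge; it spins freely about its own length, so a hand or fingers can hold it without turning while it goes round. Origin on the hinge pin, on the bar's axis, 58 mm from the wheel's axis and 239 mm above the bench; x runs along the bar to its free end
- handle_grip (a point): point on the red grip's axis 44 mm from the hinge, 17 mm short of the free end: a good place to take it. Folded, it lies 14 mm from the wheel's axis, 239 mm above the bench; upright, 283 mm above the bench, 58 mm from the wheel's axis
- handle (a joint): angle of the folding handle: 0 folded flat (lying inwards from the hinge, over the hub), 1.571 upright against a firm stop, bar pointing straight up. It starts 0 to 0.12. The hinge is stiff (about 2.5 N at the grip) and stays where it is left; pushed towards the hub it folds down again
- wheel_hub (a point): point on the upright axis of the black handwheel, at the height of the handle hinge (239 mm above the bench). Wheel 160 mm across; its rim (inside radius 69 mm) tops out at 225 mm, its flat web at 217 mm, its hub (radius 24 mm, with a small cap) at 222 mm above the bench; the folded grip's underside is at 230 mm, so there is room for fingertips beside it. A bright fork, 24 mm wide and 245 mm high, holds the hinge
- wheel (a joint): turn of the handwheel in rad, growing clockwise seen from above, which drives the pad down 10 mm a turn; it starts between -0.9 and 0.9, with the pad half a turn to one and a quarter turns above the stone. Running free it needs about 5.5 to 6 N on the upright handle, and stays where it is left. Once the pad bites, each further newton on the handle is about 36 N on the stone: the push rises by about 3.5 N over some 0.8 rad, gently at first, then about 6 N per rad
- pad: round rubber-faced pad of the press, 44 mm across, under the blue crosshead that slides on two columns; origin at the centre of its underside. It must end pressing on the stone with 70 to 200 N; above 250 N the stone is crushed
- glueup: the glue-up: pink stone on a round black base on a loose steel plate 70 x 70 x 12 mm, about 0.5 kg in all, lying on the bed of the press; origin at the centre of the plate's underside, 32 to 36 mm above the bench (packing plates differ). The stone's crown is roughly 24 mm above the origin; stone and glue line are not measured closely enough to tighten by, so go by feel
- jar: green glass jar with a black cap, 56 mm across, 62 mm high; origin at the centre of its base. A bystander
- glue: white glue bottle with an orange cap, 38 mm across, 105 mm high; origin at the centre of its base. A bystander
- stop: yellow bar stop with a black knob, 70 x 38 x 32 mm; origin at the centre of its base. A bystander
- cutter: green-handled hand tool, 160 mm long, lying on the bench; origin near the middle of its length. A bystander
Things that resemble listed ones, but are neither listed nor needed, are in the scene too. Leave any orange or turquoise look-alike of the glueup alone.

How it is judged (in metres and radians):
On the way, in this order (a step that is already met when the one before it is completed fails the run):
1. the handle stands fully upright while the pad is still clear of the stone (value of joint handle above 1.45 rad and contact force between pad and glueup below 1 N), for 0.2 s.
2. wound by the upright handle, with the fingers on its grip, the pad presses on the stone with more than 70 N (value of joint handle above 1.3 rad and contact force between the fingers and sleeve above 0.5 N and contact force between pad and glueup above 70 N), for 0.2 s.
At the end, for the whole second after the job is handed in: The handle stands upright (over 1.4 rad), the pad presses on the stone with 70 to 200 N, the wheel is at rest and the glue-up lies within 6 mm of where it began (value of joint handle above 1.4 rad and contact force between pad and glueup between 70 and 200 N and velocity of joint wheel between -0.05 and 0.05 rad/s and distance of glueup from where it was at the start of the episode below 0.006 m); the robot touches nothing.
It fails at once if the stone is crushed: more than 250 N between pad and stone (contact force between pad and glueup above 250 N).
It fails at once if a bystander on the bench is moved more than 20 mm (distance of any of jar, glue, stop, cutter from where it was at the start of the episode above 0.02 m).
It also fails if it takes over 72 s, if anything falls off the work surface, if the arm or the gripper's body presses on something with over 40 N, if the wrist force passes 120 N, or if a joint passes its speed limit or range.

## Working session

There is one attempt and no reset: what is moved stays moved. The work goes in short steps, Python scripts to look and compute and a tool call to move; the robot and the scene stay as the last step left them, time stands still between calls to the robot, and variables do not carry over. Pictures are saved under pics/ and viewed, and the job is handed in when it is done.

Besides the shell and the picture viewer there is one more tool, called after ">>>" by a JSON object that holds its "name" and its "arguments". jog_arm: Moves the arm, as the interface text tells. Its arguments: {"type":"object","properties":{"targets":{"type":"array"},"fingers":{"type":"number"},"grip_force":{"type":"number"}},"required":["targets"]}

```bash
mkdir -p pics; ls; python3 - <<'E'
from rig import ctrl
import cv2,numpy as np
s=ctrl.sense(); print(s)
for n in ['side','top']:
    c=ctrl.capture(n); cv2.imwrite(f'pics/{n}0.png',c['img'][:,:,::-1]); print(n,c['intrinsics'],c['T'],[k for k in c])
    np.savez(f'{n}0.npz',img=c['img'],K=c['intrinsics'],T=c['T'])
    for t in ['sleeve','wheel','handle','wheel_hub','handle_grip','pad','glueup','jar','glue','stop','cutter']:
        try: print(n,t,[(np.round(b['box']).tolist(),round(b['score'],2)) for b in ctrl.boxes_of(n,t)])
        except Exception as e: print(t,e)
E
```

```text
pics
{'time_s': 0.0, 'joints': array([ 9.36570239e-01,  3.13455812e-01,  1.49845174e+00,  2.07107686e-06,
        1.33101779e+00, -2.23398095e-01]), 'dq': array([-1.33062344e-03, -5.38355147e-04,  3.69674459e-04,  3.19130177e-04,
       -1.09555791e-05,  7.44136223e-04]), 'tau': array([ 7.71974442e-05, -4.12270010e+01, -2.59741151e+01, -1.66824047e-04,
        4.15772956e-03,  3.04943399e-05]), 'eef_pos': array([209.5296576 , 481.1086892 , 247.72657717]), 'ee_rot': array([-0.5913107 ,  0.59163832,  0.38706006, -0.38794363]), 'force': array([-0.37868341,  0.379159  ,  0.53488231]), 'wrist_torque': array([ 0.04098624, -0.02364107,  0.10065331]), 'grip_width': 0.9967074840024176}
side [[398.36054491   0.         313.25394965]
 [  0.         398.36054491 203.53523181]
 [  0.           0.           1.        ]] [[-9.66006051e-01  1.25617241e-01 -2.25948266e-01  3.67961504e+02]
 [-2.58470758e-01 -4.52339726e-01  8.53569939e-01  7.75955742e+02]
 [ 5.01772449e-03  8.82954745e-01  4.69431296e-01  6.15187058e+02]
 [ 0.00000000e+00  0.00000000e+00  0.00000000e+00  1.00000000e+00]] ['img', 'intr
[... 1036 characters left out ...]
00000e+00]] ['img', 'intrinsics', 'T']
top sleeve [([328.0, 168.0, 339.0, 190.0], 0.62)]
top wheel [([305.0, 138.0, 370.0, 207.0], 0.83)]
top handle [([327.0, 169.0, 340.0, 196.0], 0.71)]
top wheel_hub [([304.0, 136.0, 372.0, 206.0], 0.97)]
top handle_grip [([325.0, 170.0, 342.0, 196.0], 0.58)]
top pad []
top glueup [([389.0, 135.0, 416.0, 162.0], 0.95), ([321.0, 228.0, 349.0, 255.0], 0.69), ([180.0, 165.0, 202.0, 189.0], 0.37)]
top jar [([431.0, 225.0, 449.0, 274.0], 0.7), ([184.0, 215.0, 206.0, 232.0], 0.65)]
top glue [([422.0, 173.0, 442.0, 192.0], 0.62)]
top stop [([184.0, 166.0, 201.0, 187.0], 0.82), ([304.0, 138.0, 373.0, 204.0], 0.74)]
top cutter [([434.0, 224.0, 449.0, 273.0], 0.51)]
```

```bash
python3 - <<'E'
import cv2,numpy as np
a=cv2.imread('pics/top0.png')
cv2.imwrite('pics/top0c.png',cv2.resize(a[120:280,270:470],None,fx=3.7,fy=3.7,interpolation=cv2.INTER_CUBIC))
a=cv2.imread('pics/side0.png')
cv2.imwrite('pics/side0c.png',cv2.resize(a[140:290,240:440],None,fx=3.9,fy=3.9,interpolation=cv2.INTER_CUBIC))
E
```

```text
(no output)
```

View pics/top0.png

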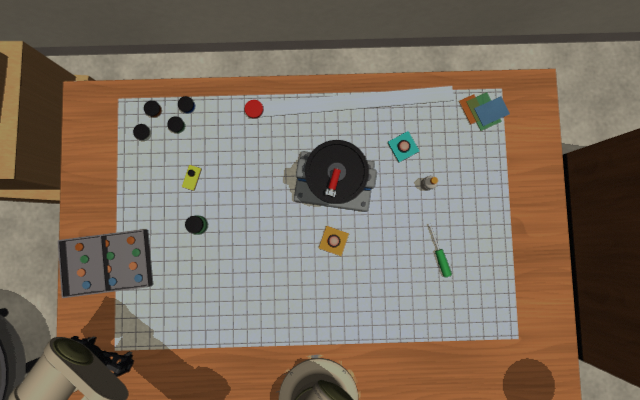

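View pics/side0.png

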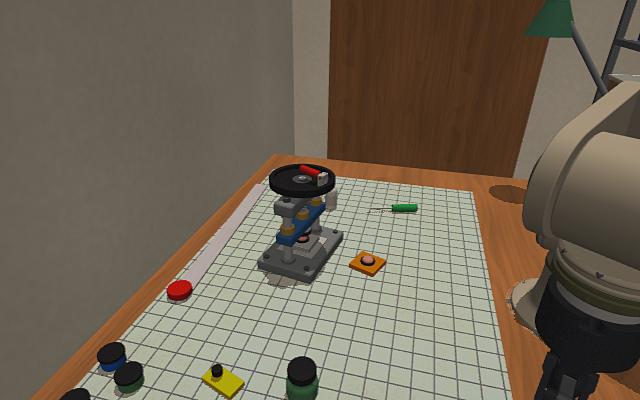

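View pics/top0c.png

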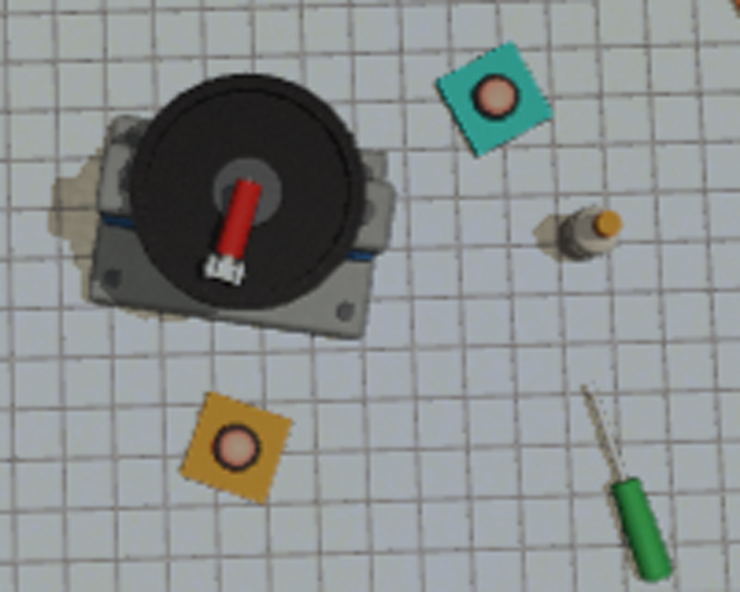

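View pics/side0c.png

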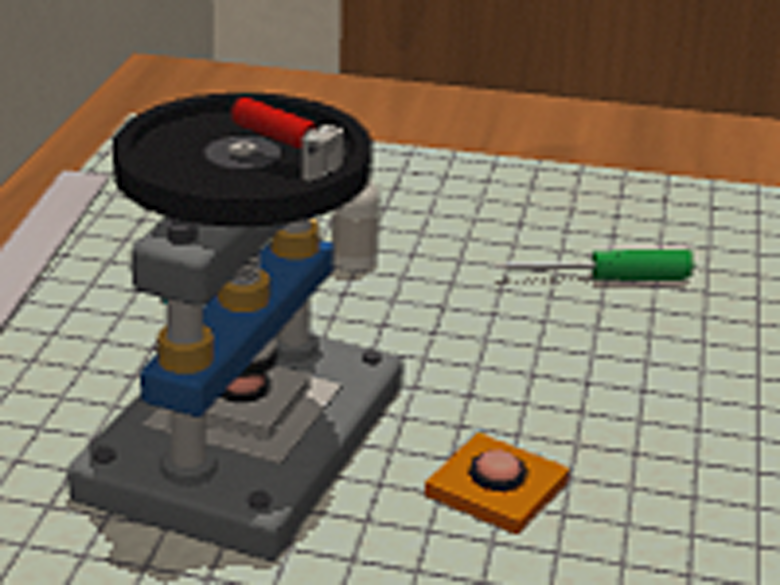

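Top view: the wheel is at (337,171). The red folded grip runs from the hub (337,169) to the bright fork (331,192), with the hinge on the robot's side. Candidates for the thing I want:
- **Handle:** the red bar at top (334,180), which is the one to take. The red disc at top (254,109) is not it, being a round object off the press.
- **Glueup:** the real one sits in the press at side (304,243). The orange (334,241) and turquoise (404,146) ones in the top view are look-alikes to leave alone.

Next I measure the positions.

```bash
cat > h.py <<'E'
import numpy as np,cv2
def ray(c,uv):
    uv=np.atleast_2d(np.asarray(uv,float));K=c['K'];T=c['T']
    d=np.c_[(uv[:,0]-K[0,2])/K[0,0],-(uv[:,1]-K[1,2])/K[1,1],-np.ones(len(uv))]@T[:3,:3].T
    return T[:3,3],d
def onz(c,uv,z):
    o,d=ray(c,uv); return o+d*((z-o[2])/d[:,2])[:,None]
def proj(c,p):
    p=np.atleast_2d(np.asarray(p,float));q=(p-c['T'][:3,3])@c['T'][:3,:3];K=c['K']
    return np.c_[K[0,0]*q[:,0]/-q[:,2]+K[0,2],K[1,1]*-q[:,1]/-q[:,2]+K[1,2]]
def red(img,box):
    m=np.zeros(img.shape[:2],bool);l,t,r,b=box
    i=img.astype(int);g=(i[...,0]>90)&(i[...,0]>2.2*i[...,1])&(i[...,0]>2.2*i[...,2])
    m[t:b,l:r]=g[t:b,l:r];return m
E
python3 - <<'E'
from h import *
from scipy.optimize import least_squares
for n,box in [('top',(320,160,350,200)),('side',(290,160,335,185))]:
    c=np.load(n+'0.npz');m=red(c['img'],box);v,u=np.nonzero(m)
    P=onz(c,np.c_[u,v],239)[:,:2];mu=P.mean(0);w,V=np.linalg.eigh(np.cov((P-mu).T))
    a=V[:,1];t=(P-mu)@a;print(n,len(u),'grip mean',mu,'axis',a,np.degrees(np.arctan2(a[1],a[0])),'extent',t.min(),t.max(), 'w',np.ptp((P-mu)@V[:,0]))
    # wheel dark mask
    i=c['img'].astype(int).max(2)
    bx=(300,134,376,210) if n=='top' else (264,160,338,216)
    d=np.zeros(i.shape,np.uint8);d[bx[1]:bx[3],bx[0]:bx[2]]=(i<60)[bx[1]:bx[3],bx[0]:bx[2]]
    d=cv2.morphologyEx(d,cv2.MORPH_OPEN,np.ones((3,3)))
    cs,_=cv2.findContours(d,cv2.RETR_EXTERNAL,cv2.CHAIN_APPROX_NONE);k=max(cs,key=cv2.contourArea)[:,0]
    Q=onz(c,k,225)[:,:2]
    f=least_squares(lambda x:np.hypot(*(Q-x[:2]).T)-x[2],[455,-50,80],loss='soft_l1',f_scale=2)
    print('wheel',f.x,len(k),np.abs(f.fun).max())
    f=least_squares(lambda x:np.hypot(*(Q-x[:2]).T)-80,f.x[:2],loss='soft_l1',f_scale=2);print('R80',f.x)
E
```

```text
top 139 grip mean [597.80560252 -57.13458249] axis [-0.95164729  0.30719282] 162.10986216608248 extent -25.626933624771265 25.375270656691058 w 16.303177865710985
wheel [617.99207585 -62.09640512  79.36478153] 186 9.213694265530421
R80 [618.00969565 -62.00426779]
side 111 grip mean [603.36065296 -71.61441396] axis [-0.79575056  0.60562451] 142.72620578119637 extent -35.48612349052168 34.38717228893634 w 28.901630559429837
wheel [-2111115.47515323  -218298.5308878   2122967.22836347] 298 92.57456513913348
R80 [613.72926869 -28.14564999]
```

```bash
python3 - <<'E'
from h import *
H=np.array([618,-62.]);ph=np.radians(163.5);r=np.array([np.cos(ph),np.sin(ph)])
for n,cr in [('top',(290,125,385,215)),('side',(255,150,345,260))]:
    c=np.load(n+'0.npz');s=7 if n=='top' else 5
    im=cv2.resize(np.ascontiguousarray(c['img'][cr[1]:cr[3],cr[0]:cr[2],::-1]),None,fx=s,fy=s,interpolation=cv2.INTER_CUBIC)
    t=np.linspace(0,2*np.pi,60)
    def dr(P,col):
        q=((proj(c,P)-np.array(cr[:2])+.5)*s).astype(int);cv2.polylines(im,[q.reshape(-1,1,2)],False,col,1)
    dr(np.c_[H[0]+80*np.cos(t),H[1]+80*np.sin(t),225+0*t],(0,255,0))
    dr([[*(H+r*48),239],[*(H-r*3),239]],(255,255,0))
    dr([[*(H+r*58),239],[*(H+r*58),290]],(255,0,255))
    cv2.imwrite(f'pics/ov_{n}.png',im); print(im.shape)
E
```

```text
(630, 665, 3)
(550, 450, 3)
```

View pics/ov_top.png

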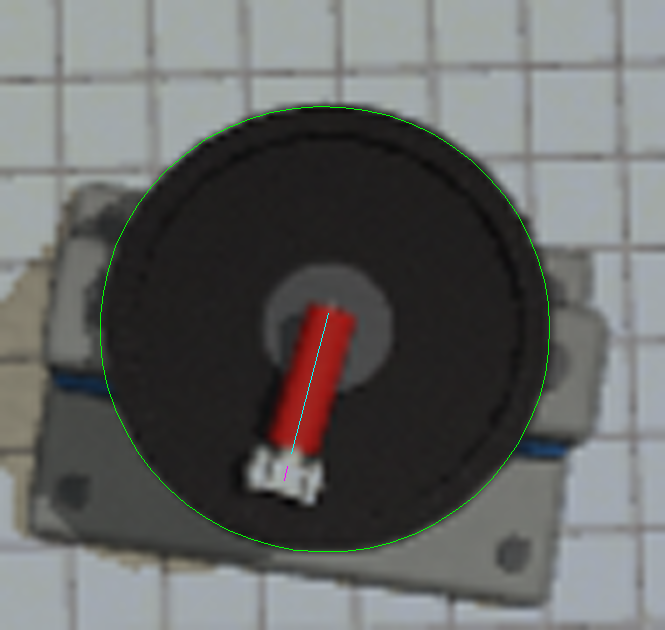

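View pics/ov_side.png

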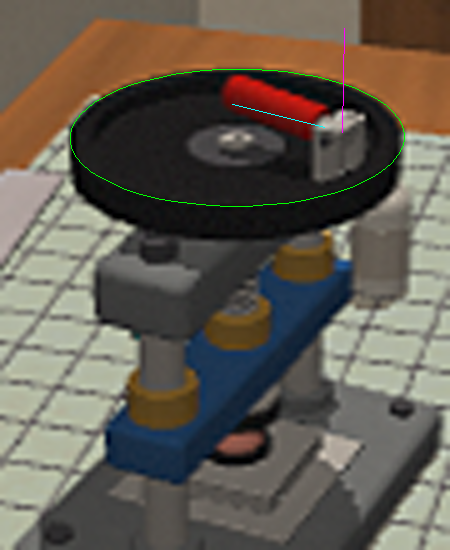

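```bash
cat >> h.py <<'E'
from scipy.spatial.transform import Rotation as Ro
def Rm(s): return Ro.from_quat(np.asarray(s['ee_rot'])[[1,2,3,0]]).as_matrix()
def off(s,p): return Rm(s).T@(np.asarray(p,float)-s['eef_pos'])/1000
E
python3 - <<'E'
from h import *; from rig import ctrl
s=ctrl.sense();R=Rm(s);print(R.round(3))
H=np.array([618.7,-62.8]);ph=np.radians(163.5);r=np.array([np.cos(ph),np.sin(ph)]);t=np.array([-r[1],r[0]])
for sg in (1,-1):
    x=np.r_[sg*t,0]; xt=R.T@x
    print('yaw', np.arctan2(-xt[2],xt[0]), xt)
g=H+14*r;print(g)
for z in (320,245): print(z,off(s,[*g,z]))
E
```

```text
[[ 0.399  0.    -0.917]
 [ 0.917  0.     0.399]
 [ 0.    -1.     0.   ]]
yaw 3.0188358127461288 [-9.92474836e-01 -8.55912684e-06 -1.22448764e-01]
yaw -0.12275684084366452 [9.92474836e-01 8.55912684e-06 1.22448764e-01]
[605.27652371 -58.82378517]
320 [-0.33725695 -0.07169873 -0.57840369]
245 [-0.33725759  0.00330127 -0.57840375]
```

>>> {"name": "jog_arm", "arguments": {"targets": [{"offset":[0,-0.036,0],"yaw":0},{"offset":[-0.005,-0.072,-0.01],"yaw":0},{"offset":[-0.02,-0.085,-0.04],"yaw":-0.03},{"offset":[-0.04,-0.085,-0.075],"yaw":-0.06},{"offset":[-0.06,-0.085,-0.11],"yaw":-0.09},{"offset":[-0.08,-0.085,-0.145],"yaw":-0.12},{"offset":[-0.1,-0.085,-0.18],"yaw":-0.12},{"offset":[-0.12,-0.085,-0.215],"yaw":-0.12},{"offset":[-0.14,-0.085,-0.25],"yaw":-0.12},{"offset":[-0.16,-0.085,-0.285],"yaw":-0.12},{"offset":[-0.18,-0.085,-0.32],"yaw":-0.12},{"offset":[-0.2,-0.085,-0.355],"yaw":-0.12}], "fingers": 0.045}}

```text
time_s: 2.2
eef_pos: [456.1, 154.3, 333.5]
ee_rot: [-0.567, 0.567, 0.422, -0.422]
force: [0.4, 1.6, 0.6]
grip_width: 0.532
```

```bash
cat > st.py <<'E'
import sys;from h import *; from rig import ctrl
s=ctrl.sense();H=np.array([618.7,-62.8]);p=s['eef_pos'];R=Rm(s)
d=p[:2]-H;rad=np.hypot(*d);a=np.arctan2(d[1],d[0]);r=d/rad;t=np.array([r[1],-r[0]])
f=s['force']
print('t %.2f'%s['time_s'],'p',p.round(1),'F',f.round(2),'g %.3f'%s['grip_width'],'x',R[:,0].round(3),'j',s['joints'].round(2))
print('rad %.1f ang %.1f deg Ft(cw) %.2f Fr %.2f Fz %.2f'%(rad,np.degrees(a),f[:2]@t,f[:2]@r,f[2]))
E
python3 st.py; python3 - <<'E'
from h import *; from rig import ctrl
s=ctrl.sense()
for z in (320,245): print(z,off(s,[605.3,-58.8,z]))
R=Rm(s);ph=np.radians(163.5);xt=R.T@np.array([np.sin(ph),-np.cos(ph),0]);print('yaw',np.arctan2(-xt[2],xt[0]))
E
```

```text
t 2.20 p [456.1 154.3 333.5] F [0.41 1.61 0.57] g 0.532 x [0.287 0.958 0.   ] j [ 0.08  0.17  1.46  0.    1.51 -1.2 ]
rad 271.3 ang 126.8 deg Ft(cw) 1.29 Fr 1.04 Fz 0.57
320 [-0.16134171  0.01354865 -0.2040912 ]
245 [-0.16135818  0.08854865 -0.20405991]
yaw -0.0029866338610540105
```

>>> {"name": "jog_arm", "arguments": {"targets": [{"offset":[-0.025,0,-0.032],"yaw":0},{"offset":[-0.05,0,-0.064],"yaw":0},{"offset":[-0.075,0,-0.095],"yaw":0},{"offset":[-0.1,0,-0.127],"yaw":0},{"offset":[-0.125,0,-0.158],"yaw":0},{"offset":[-0.148,0.005,-0.187],"yaw":0},{"offset":[-0.1614,0.013,-0.204],"yaw":0},{"offset":[-0.1614,0.013,-0.204],"yaw":0},{"offset":[-0.1614,0.013,-0.204],"yaw":0},{"offset":[-0.1614,0.013,-0.204],"yaw":0}]}}

```text
time_s: 3.03
eef_pos: [605.0, -58.3, 320.9]
ee_rot: [-0.567, 0.567, 0.423, -0.422]
force: [-0.1, 0.3, -0.2]
grip_width: 0.53
```

```bash
python3 st.py; python3 - <<'E'
from h import *; from rig import ctrl
s=ctrl.sense();print(off(s,[605.3,-58.8,245]))
for n,cr in [('top',(290,125,385,215)),('side',(245,100,345,220))]:
    c=ctrl.capture(n);s=6 if n=='top' else 5
    cv2.imwrite(f'pics/a_{n}.png',cv2.resize(np.ascontiguousarray(c['img'][cr[1]:cr[3],cr[0]:cr[2],::-1]),None,fx=s,fy=s,interpolation=cv2.INTER_CUBIC))
E
```

```text
t 3.03 p [605.  -58.3 320.9] F [-0.08  0.27 -0.17] g 0.530 x [0.287 0.958 0.   ] j [-0.29  0.47  1.09  0.    1.58 -1.57]
rad 14.4 ang 161.6 deg Ft(cw) 0.24 Fr 0.16 Fz -0.17
[-0.00047175  0.07587177 -0.00039157]
```

View pics/a_side.png

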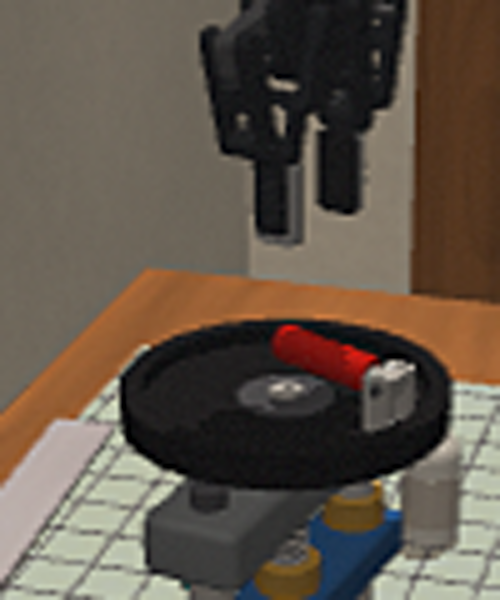

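The fingers at (278,200) and (340,180) in this crop straddle the line of the red bar, which is at (325,358) and clear. I'll go down and close.

>>> {"name": "jog_arm", "arguments": {"targets": [{"offset":[0,0.02,0],"yaw":0},{"offset":[0,0.04,0],"yaw":0},{"offset":[-0.0005,0.058,-0.0004],"yaw":0},{"offset":[-0.0005,0.07,-0.0004],"yaw":0},{"offset":[-0.0005,0.076,-0.0004],"yaw":0},{"offset":[-0.0005,0.076,-0.0004],"yaw":0},{"offset":[-0.0005,0.076,-0.0004],"yaw":0}]}}

```text
time_s: 3.72
eef_pos: [605.4, -58.0, 246.4]
ee_rot: [-0.566, 0.568, 0.423, -0.422]
force: [-0.8, 0.2, 1.1]
grip_width: 0.527
```

>>> {"name": "jog_arm", "arguments": {"targets": [{"offset":[0,0,0],"yaw":0},{"offset":[0,0,0],"yaw":0},{"offset":[0,0,0],"yaw":0},{"offset":[0,0,0],"yaw":0},{"offset":[0,0,0],"yaw":0},{"offset":[0,0,0],"yaw":0},{"offset":[0,0,0],"yaw":0},{"offset":[0,0,0],"yaw":0}], "fingers": 0.01, "grip_force": 25}}

```text
time_s: 4.38
eef_pos: [605.7, -58.5, 246.9]
ee_rot: [-0.566, 0.568, 0.424, -0.422]
force: [0.7, -5.7, 4.6]
grip_width: 0.201
```

```bash
python3 st.py
```

```text
t 4.38 p [605.7 -58.5 246.9] F [ 0.73 -5.75  4.62] g 0.201 x [ 0.285  0.958 -0.   ] j [-0.29  0.5   1.23 -0.    1.41 -1.57]
rad 13.7 ang 161.6 deg Ft(cw) -5.22 Fr -2.51 Fz 4.62
```

>>> {"name": "jog_arm", "arguments": {"targets": [{"offset":[0,-0.0043,0.0007],"yaw":0},{"offset":[0,-0.0086,0.0017],"yaw":0},{"offset":[0,-0.0127,0.0033],"yaw":0},{"offset":[0,-0.0167,0.0052],"yaw":0},{"offset":[0,-0.0205,0.0075],"yaw":0},{"offset":[0,-0.024,0.0101],"yaw":0},{"offset":[0,-0.024,0.0101],"yaw":0}]}}

```text
time_s: 4.97
eef_pos: [595.0, -55.2, 271.0]
ee_rot: [-0.566, 0.568, 0.423, -0.422]
force: [-4.7, -3.0, -4.9]
grip_width: 0.196
```

```bash
python3 st.py;python3 - <<'E'
from h import *; from rig import ctrl
for n,cr in [('side',(245,100,345,220))]:
    c=ctrl.capture(n);s=5
    cv2.imwrite(f'pics/b_{n}.png',cv2.resize(np.ascontiguousarray(c['img'][cr[1]:cr[3],cr[0]:cr[2],::-1]),None,fx=s,fy=s,interpolation=cv2.INTER_CUBIC))
E
```

```text
t 4.97 p [595.  -55.2 271. ] F [-4.7  -3.03 -4.91] g 0.196 x [ 0.285  0.958 -0.   ] j [-0.29  0.46  1.23 -0.    1.45 -1.57]
rad 24.9 ang 162.3 deg Ft(cw) -4.31 Fr 3.56 Fz -4.91
```

View pics/b_side.png

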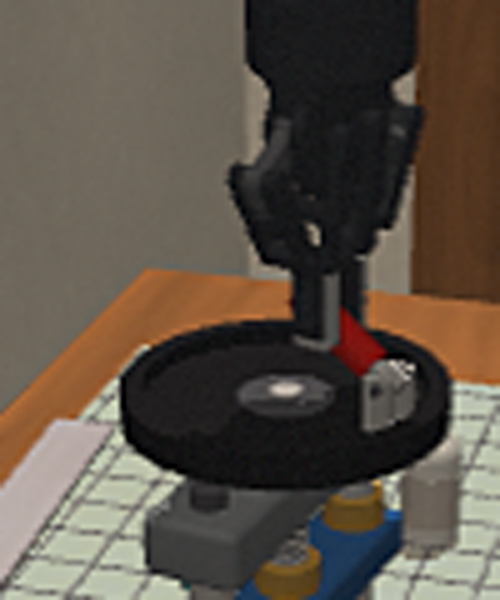

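The crop shows the bar, at (360,340), held between the pads and raised to about 0.7 rad. I'll continue the arc.

>>> {"name": "jog_arm", "arguments": {"targets": [{"offset":[0,-0.0032,0.003],"yaw":0},{"offset":[0,-0.0061,0.0063],"yaw":0},{"offset":[0,-0.0086,0.0098],"yaw":0},{"offset":[0,-0.0108,0.0137],"yaw":0},{"offset":[0,-0.0126,0.0177],"yaw":0},{"offset":[0,-0.014,0.0219],"yaw":0},{"offset":[0,-0.0153,0.0284],"yaw":0},{"offset":[0,-0.0156,0.0325],"yaw":0},{"offset":[0,-0.0156,0.0325],"yaw":0}]}}

```text
time_s: 5.77
eef_pos: [563.6, -45.7, 288.0]
ee_rot: [-0.565, 0.568, 0.424, -0.422]
force: [0.3, -1.9, -0.2]
grip_width: 0.185
```

```bash
python3 st.py;python3 - <<'E'
from h import *; from rig import ctrl
for n,cr in [('side',(245,100,345,220))]:
    c=ctrl.capture(n);s=5
    cv2.imwrite(f'pics/c_{n}.png',cv2.resize(np.ascontiguousarray(c['img'][cr[1]:cr[3],cr[0]:cr[2],::-1]),None,fx=s,fy=s,interpolation=cv2.INTER_CUBIC))
E
```

```text
t 5.77 p [563.6 -45.7 288. ] F [ 0.33 -1.91 -0.15] g 0.185 x [ 0.285  0.959 -0.   ] j [-0.29  0.38  1.31 -0.    1.45 -1.57]
rad 57.7 ang 162.7 deg Ft(cw) -1.73 Fr -0.89 Fz -0.15
```

View pics/c_side.png

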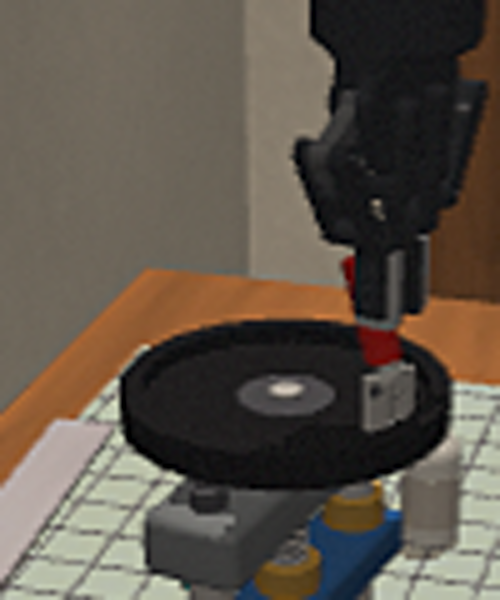

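The top of the bar, at (350,270), still leans slightly inward. I'll press further outward and watch for the stop.

>>> {"name": "jog_arm", "arguments": {"targets": [{"offset":[0,0,0.002],"yaw":0},{"offset":[0,0,0.004],"yaw":0},{"offset":[0,0,0.006],"yaw":0},{"offset":[0,0,0.006],"yaw":0}]}}

```text
time_s: 6.15
eef_pos: [558.2, -44.1, 288.4]
ee_rot: [-0.565, 0.569, 0.424, -0.422]
force: [3.9, -4.2, -2.5]
grip_width: 0.174
```

```bash
python3 st.py
```

```text
t 6.15 p [558.2 -44.1 288.4] F [ 3.88 -4.19 -2.49] g 0.174 x [ 0.285  0.959 -0.   ] j [-0.29  0.36  1.32 -0.    1.45 -1.57]
rad 63.3 ang 162.9 deg Ft(cw) -2.86 Fr -4.94 Fz -2.49
```

```bash
python3 - <<'E'
from h import *; from rig import ctrl
o=[]
for n,cr in [('side',(275,110,345,200)),('top',(290,135,370,225))]:
    c=ctrl.capture(n);np.savez(f'{n}1.npz',img=c['img'],K=c['intrinsics'],T=c['T'])
    o.append(cv2.resize(np.ascontiguousarray(c['img'][cr[1]:cr[3],cr[0]:cr[2],::-1]),None,fx=5,fy=5,interpolation=cv2.INTER_CUBIC))
cv2.imwrite('pics/d.png',np.hstack(o))
E
```

```text
(no output)
```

View pics/d.png

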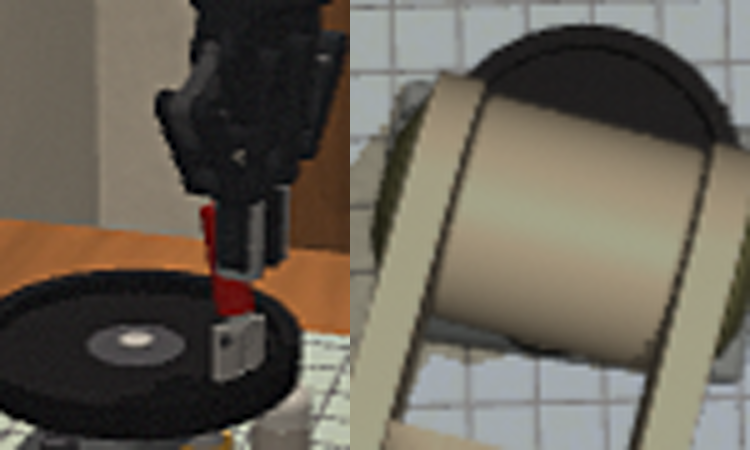

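```bash
python3 - <<'E'
from h import *
c=np.load('side1.npz');H=np.array([618.7,-62.8]);ph=np.radians(163);r=np.array([np.cos(ph),np.sin(ph),0]);t=np.array([-r[1],r[0],0])
m=red(c['img'],(300,140,345,185));v,u=np.nonzero(m)
for y in range(v.min(),v.max()+1):
    k=u[v==y]
    if len(k): print(y,k.min(),k.max(),end=' | ')
print()
hin=np.array([*H,239])+58*r
cr=(290,135,340,195);s=10;s0=cv2.resize(np.ascontiguousarray(c['img'][cr[1]:cr[3],cr[0]:cr[2],::-1]),None,fx=s,fy=s,interpolation=cv2.INTER_CUBIC)
for th,col in [(1.571,(0,255,0)),(1.35,(0,255,255)),(1.2,(255,255,0))]:
    d=-np.cos(th)*r+np.array([0,0,np.sin(th)])
    cam=c['T'][:3,3]-hin; nrm=np.cross(d,cam);nrm/=np.linalg.norm(nrm)
    for sg in (-9,9):
        q=((proj(c,[hin+d*10+sg*nrm,hin+d*61+sg*nrm])-np.array(cr[:2])+.5)*s).astype(int);print(th,sg,proj(c,[hin+d*10+sg*nrm,hin+d*61+sg*nrm]).round(1).tolist())
        cv2.line(s0,tuple(map(int,q[0])),tuple(map(int,q[1])),col,1)
cv2.imwrite('pics/e.png',s0)
E
```

```text
151 316 317 | 152 316 317 | 153 317 317 | 154 317 317 | 155 317 317 | 156 317 317 | 164 317 317 | 165 318 318 | 166 318 323 | 167 318 323 | 168 318 323 | 169 318 324 | 170 319 324 | 171 319 324 | 172 319 323 | 
1.571 -9 [[318.9, 171.8], [319.1, 150.9]]
1.571 9 [[326.7, 171.9], [327.2, 151.0]]
1.35 -9 [[318.1, 172.5], [314.1, 151.2]]
1.35 9 [[325.8, 171.0], [322.0, 149.7]]
1.2 -9 [[317.7, 173.0], [311.0, 152.0]]
1.2 9 [[325.1, 170.6], [318.5, 149.6]]
```

View pics/e.png

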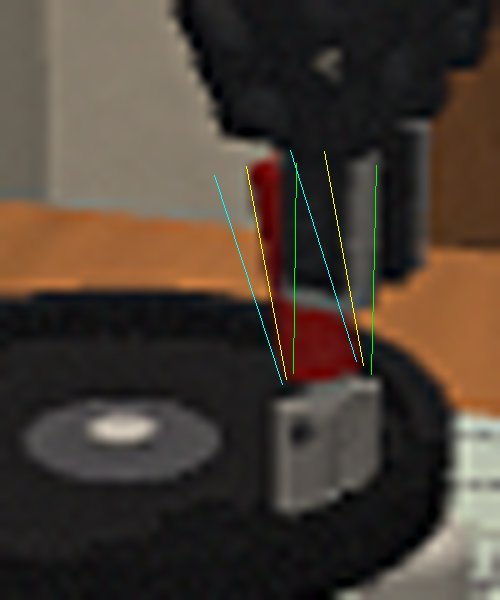

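The bar stands at about 1.41 rad and the pads have slid about 12 mm outward on it. I'll open, recentre, and turn the jaws 90° so that the inner finger pushes the bar onto its stop.

>>> {"name": "jog_arm", "arguments": {"targets": [{"offset":[0,0,0],"yaw":0},{"offset":[0,0,0],"yaw":0},{"offset":[0,0,0],"yaw":0},{"offset":[0,0,0],"yaw":0},{"offset":[0,0,-0.003],"yaw":0},{"offset":[0,0,-0.006],"yaw":0},{"offset":[0,0,-0.006],"yaw":0}], "fingers": 0.05, "grip_force": 40}}

```text
time_s: 6.83
eef_pos: [564.4, -46.0, 288.2]
ee_rot: [-0.565, 0.568, 0.424, -0.422]
force: [-0.2, 0.5, 0.4]
grip_width: 0.585
```

```bash
python3 st.py
```

```text
t 6.83 p [564.4 -46.  288.2] F [-0.19  0.47  0.37] g 0.585 x [ 0.285  0.959 -0.   ] j [-0.29  0.38  1.3  -0.    1.45 -1.57]
rad 56.8 ang 162.8 deg Ft(cw) 0.39 Fr 0.32 Fz 0.37
```

>>> {"name": "jog_arm", "arguments": {"targets": [{"offset":[0,0,0],"yaw":0.12},{"offset":[0,0,0],"yaw":0.24},{"offset":[0,0,0],"yaw":0.36},{"offset":[0,0,0],"yaw":0.48},{"offset":[0,0,0],"yaw":0.6},{"offset":[0,0,0],"yaw":0.72},{"offset":[0,0,0],"yaw":0.84},{"offset":[0,0,0],"yaw":0.96},{"offset":[0,0,0],"yaw":1.08},{"offset":[0,0,0],"yaw":1.2},{"offset":[0,0,0],"yaw":1.32},{"offset":[0,0,0],"yaw":1.44}]}}

```text
time_s: 7.83
eef_pos: [564.4, -46.0, 288.2]
ee_rot: [-0.704, 0.705, -0.056, 0.06]
force: [0.2, -0.4, 0.4]
grip_width: 0.584
```

```bash
python3 st.py; python3 - <<'E'
from h import *; from rig import ctrl
o=[]
for n,cr in [('side',(275,110,345,200)),('top',(290,135,370,225))]:
    c=ctrl.capture(n);np.savez(f'{n}1.npz',img=c['img'],K=c['intrinsics'],T=c['T'])
    o.append(cv2.resize(np.ascontiguousarray(c['img'][cr[1]:cr[3],cr[0]:cr[2],::-1]),None,fx=5,fy=5,interpolation=cv2.INTER_CUBIC))
cv2.imwrite('pics/f.png',np.hstack(o))
E
```

```text
t 7.83 p [564.4 -46.  288.2] F [ 0.21 -0.42  0.38] g 0.584 x [ 0.987 -0.163  0.005] j [-0.29  0.38  1.3  -0.    1.45 -0.12]
rad 56.8 ang 162.8 deg Ft(cw) -0.34 Fr -0.33 Fz 0.38
```

View pics/f.png

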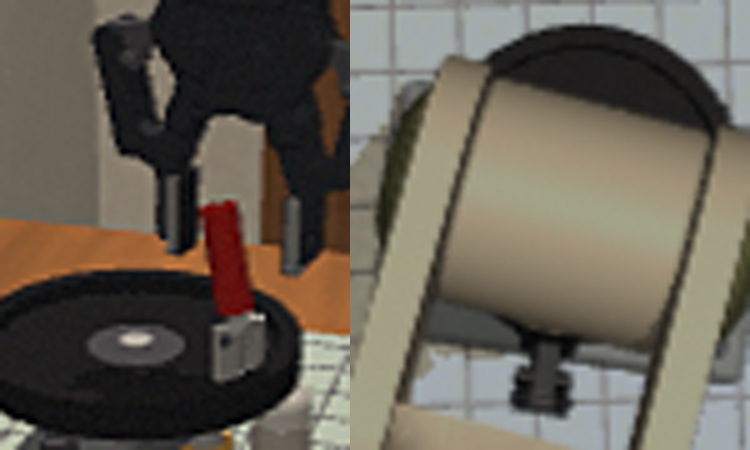

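Now the bar, at (225,255) in the left half, stands between the two fingers and leans about 8° inward. I'll lower slightly and close.

>>> {"name": "jog_arm", "arguments": {"targets": [{"offset":[0,0.004,0],"yaw":0.06},{"offset":[-0.002,0.004,0],"yaw":0.1},{"offset":[-0.002,0.004,0],"yaw":0.1},{"offset":[-0.002,0.004,0],"yaw":0.1},{"offset":[-0.002,0.004,0],"yaw":0.1},{"offset":[-0.002,0.004,0],"yaw":0.1},{"offset":[-0.002,0.004,0],"yaw":0.1},{"offset":[-0.002,0.004,0],"yaw":0.1}], "fingers": 0.012}}

```text
time_s: 8.6
eef_pos: [562.9, -45.8, 284.5]
ee_rot: [-0.701, 0.702, -0.089, 0.094]
force: [4.4, -1.7, 1.5]
grip_width: 0.196
```

```bash
python3 st.py; python3 - <<'E'
from h import *; from rig import ctrl
o=[]
for n,cr in [('side',(275,110,345,200))]:
    c=ctrl.capture(n);np.savez(f'{n}1.npz',img=c['img'],K=c['intrinsics'],T=c['T'])
    o.append(cv2.resize(np.ascontiguousarray(c['img'][cr[1]:cr[3],cr[0]:cr[2],::-1]),None,fx=5,fy=5,interpolation=cv2.INTER_CUBIC))
cv2.imwrite('pics/g.png',np.hstack(o))
E
```

```text
t 8.60 p [562.9 -45.8 284.5] F [ 4.43 -1.67  1.47] g 0.196 x [ 0.967 -0.255  0.007] j [-0.29  0.38  1.32  0.    1.44 -0.03]
rad 58.3 ang 163.1 deg Ft(cw) -0.31 Fr -4.72 Fz 1.47
```

View pics/g.png

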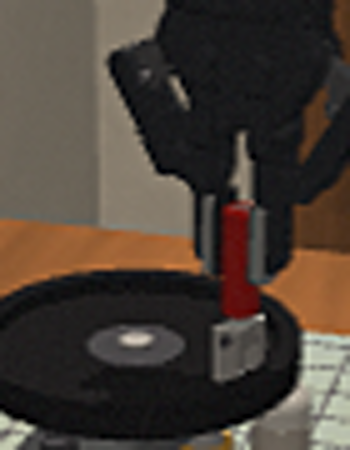

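>>> {"name": "jog_arm", "arguments": {"targets": [{"offset":[-0.0015,0,0],"yaw":0},{"offset":[-0.003,0,0],"yaw":0},{"offset":[-0.004,0,0],"yaw":0},{"offset":[-0.004,0,0],"yaw":0},{"offset":[-0.004,0,0],"yaw":0}]}}

```text
time_s: 9.07
eef_pos: [562.0, -45.7, 284.6]
ee_rot: [-0.701, 0.702, -0.085, 0.096]
force: [23.1, -4.4, -5.9]
grip_width: 0.194
```

```bash
python3 st.py; python3 - <<'E'
from h import *; from rig import ctrl
o=[]
for n,cr in [('side',(275,110,345,200))]:
    c=ctrl.capture(n);np.savez(f'{n}1.npz',img=c['img'],K=c['intrinsics'],T=c['T'])
    m=red(c['img'],(300,140,345,185));v,u=np.nonzero(m)
    for y in range(v.min(),v.max()+1):
      k=u[v==y]
      if len(k): print(y,k.min(),k.max(),end=' | ')
E
```

```text
t 9.07 p [562.  -45.7 284.6] F [23.07 -4.43 -5.92] g 0.194 x [ 0.967 -0.255  0.016] j [-0.29  0.37  1.33  0.    1.43 -0.03]
rad 59.3 ang 163.2 deg Ft(cw) 2.43 Fr -23.36 Fz -5.92
151 321 324 | 152 320 324 | 153 321 324 | 154 321 323 | 155 320 323 | 156 320 323 | 157 320 323 | 158 320 323 | 159 320 323 | 160 320 323 | 161 320 323 | 162 320 323 | 163 320 323 | 164 320 323 | 165 321 323 | 166 320 323 | 167 320 324 | 168 320 325 | 169 320 324 | 170 320 325 | 171 320 324 | 172 320 324 | 173 322 323 |
```

The handle is on its stop: 23 N pushing back, and the bar is vertical in the picture at columns 320–323 from row 152 to 172. Now I'll wind, keeping the tool's orientation fixed.

```bash
cat > wind.py <<'E'
import sys,json;from h import *; from rig import ctrl
n=int(sys.argv[1]);step=float(sys.argv[2]);R0=float(sys.argv[3]) if len(sys.argv)>3 else 58.5
H=np.array([618.2,-62.6]);hold=int(sys.argv[4]) if len(sys.argv)>4 else 0
s=ctrl.sense();p=s['eef_pos'];d=p[:2]-H;a=np.degrees(np.arctan2(d[1],d[0]));rad=np.hypot(*d);rr=d/rad;t=np.array([rr[1],-rr[0]])
f=s['force'];print('t %.2f ang %.1f rad %.2f Ft %.2f Fr %.2f Fz %.2f g %.3f z %.1f tq %s j %s'%(s['time_s'],a,rad,f[:2]@t,f[:2]@rr,f[2],s['grip_width'],p[2],s['wrist_torque'].round(2),s['joints'].round(2)))
o=[]
for i in range(1,n+1):
    b=np.radians(a-step*i);r=rad+(R0-rad)*min(1,i/3)
    o.append((off(s,[H[0]+r*np.cos(b),H[1]+r*np.sin(b),284.5])*1000).round(1))
print(' '.join('[%.1f %.1f %.1f]'%tuple(q) for q in o))
E
python3 wind.py 12 5
```

```text
t 9.12 ang 163.2 rad 58.75 Ft 1.47 Fr -21.90 Fz -7.35 g 0.198 z 284.6 tq [-0.68 -3.8  -0.03] j [-0.29  0.37  1.33  0.    1.43 -0.03]
[0.5 0.1 5.1] [1.4 0.1 10.1] [2.8 0.1 15.1] [4.5 0.2 19.9] [6.6 0.2 24.5] [9.1 0.2 28.9] [12.0 0.3 33.2] [15.2 0.3 37.1] [18.8 0.4 40.7] [22.7 0.5 44.0] [26.9 0.5 47.0] [31.3 0.6 49.6]
```

>>> {"name": "jog_arm", "arguments": {"targets": [{"offset":[0.0005,0,0.0051],"yaw":0},{"offset":[0.0014,0,0.0101],"yaw":0},{"offset":[0.0028,0,0.0151],"yaw":0},{"offset":[0.0045,0,0.0199],"yaw":0},{"offset":[0.0066,0,0.0245],"yaw":0},{"offset":[0.0091,0,0.0289],"yaw":0}]}}

```text
time_s: 9.62
eef_pos: [577.7, -21.3, 284.5]
ee_rot: [-0.7, 0.703, -0.086, 0.096]
force: [-0.5, -8.0, 0.6]
grip_width: 0.199
```

```bash
python3 wind.py 12 5
```

```text
t 9.62 ang 134.4 rad 57.87 Ft -5.92 Fr -5.38 Fz 0.57 g 0.199 z 284.5 tq [-1.32  0.29 -0.01] j [-0.24  0.4   1.28 -0.    1.45  0.02]
[2.6 0.0 4.3] [5.6 0.1 8.5] [8.9 0.1 12.3] [12.7 0.1 15.7] [16.8 0.2 18.7] [21.2 0.3 21.4] [25.7 0.3 23.7] [30.5 0.4 25.6] [35.4 0.4 27.0] [40.4 0.5 28.1] [45.4 0.6 28.7] [50.5 0.7 28.8]
```

Winding freely: the tangential push is about 5.9 N, as described, and the grip width is steady at 0.199. I'll continue.

>>> {"name": "jog_arm", "arguments": {"targets": [{"offset":[0.0026,0,0.0043],"yaw":0},{"offset":[0.0056,0,0.0085],"yaw":0},{"offset":[0.0089,0,0.0123],"yaw":0},{"offset":[0.0127,0,0.0157],"yaw":0},{"offset":[0.0168,0,0.0187],"yaw":0},{"offset":[0.0212,0,0.0214],"yaw":0},{"offset":[0.0257,0,0.0237],"yaw":0},{"offset":[0.0305,0,0.0256],"yaw":0},{"offset":[0.0354,0,0.027],"yaw":0},{"offset":[0.0404,0,0.0281],"yaw":0},{"offset":[0.0454,0,0.0287],"yaw":0},{"offset":[0.0505,0,0.0288],"yaw":0}]}}

```text
time_s: 10.62
eef_pos: [632.5, -6.5, 284.5]
ee_rot: [-0.699, 0.703, -0.087, 0.093]
force: [-6.6, -2.2, 1.3]
grip_width: 0.197
```

```bash
python3 wind.py 12 5
```

```text
t 10.62 ang 75.6 rad 57.87 Ft -5.84 Fr -3.76 Fz 1.29 g 0.197 z 284.5 tq [-0.18  1.35 -0.04] j [-0.19  0.54  1.08 -0.01  1.52  0.06]
[5.1 0.1 0.0] [10.1 0.1 -0.4] [15.1 0.2 -1.3] [20.0 0.2 -2.8] [24.7 0.3 -4.7] [29.3 0.3 -7.0] [33.6 0.4 -9.8] [37.7 0.4 -12.8] [41.5 0.5 -16.3] [44.9 0.5 -20.0] [48.1 0.6 -24.0] [50.8 0.6 -28.3]
```

>>> {"name": "jog_arm", "arguments": {"targets": [{"offset":[0.0051,0,0],"yaw":0},{"offset":[0.0101,0,-0.0004],"yaw":0},{"offset":[0.0151,0,-0.0013],"yaw":0},{"offset":[0.02,0,-0.0028],"yaw":0},{"offset":[0.0247,0,-0.0047],"yaw":0},{"offset":[0.0293,0,-0.007],"yaw":0},{"offset":[0.0336,0,-0.0098],"yaw":0},{"offset":[0.0377,0,-0.0128],"yaw":0},{"offset":[0.0415,0,-0.0163],"yaw":0},{"offset":[0.0449,0,-0.02],"yaw":0},{"offset":[0.0481,0,-0.024],"yaw":0},{"offset":[0.0508,0,-0.0283],"yaw":0}]}}

```text
time_s: 11.62
eef_pos: [673.9, -45.5, 284.6]
ee_rot: [-0.7, 0.703, -0.088, 0.091]
force: [-1.4, 5.0, 0.7]
grip_width: 0.199
```

```bash
python3 wind.py 6 5; python3 - <<'E'
from h import *; from rig import ctrl
for n,cr in [('side',(255,110,355,260))]:
    c=ctrl.capture(n)
    cv2.imwrite('pics/i.png',cv2.resize(np.ascontiguousarray(c['img'][cr[1]:cr[3],cr[0]:cr[2],::-1]),None,fx=4,fy=4,interpolation=cv2.INTER_CUBIC))
E
```

```text
t 11.62 ang 17.1 rad 58.24 Ft -5.19 Fr 0.13 Fz 0.73 g 0.199 z 284.6 tq [1.   0.31 0.  ] j [-0.24  0.65  0.89 -0.    1.59  0.01]
[2.5 0.1 -4.4] [4.7 0.1 -9.0] [6.5 0.1 -13.8] [7.7 0.1 -18.8] [8.5 0.2 -23.8] [8.9 0.2 -28.9]
```

View pics/i.png

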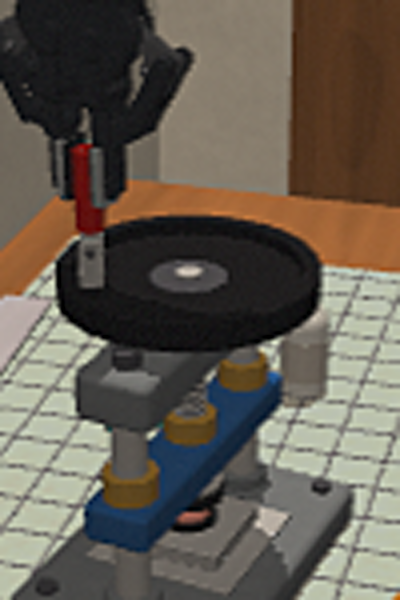

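The handle stands upright in the grip at (90,190) in the crop, on the far side of the wheel. The pad still looks just above the stone at (195,510). I'll go on in 30° steps, pressing slightly more outward.

>>> {"name": "jog_arm", "arguments": {"targets": [{"offset":[0.0028,0,-0.0044],"yaw":0},{"offset":[0.0052,0,-0.009],"yaw":0},{"offset":[0.007,0,-0.0138],"yaw":0},{"offset":[0.0083,0,-0.0188],"yaw":0},{"offset":[0.0092,0,-0.0238],"yaw":0},{"offset":[0.0096,0,-0.0289],"yaw":0}]}}

```text
time_s: 12.17
eef_pos: [675.4, -75.7, 284.5]
ee_rot: [-0.701, 0.702, -0.088, 0.09]
force: [-3.2, 6.6, 2.3]
grip_width: 0.198
```

```bash
python3 wind.py 6 5 59.2
```

```text
t 12.17 ang -12.8 rad 58.71 Ft -5.73 Fr -4.60 Fz 2.27 g 0.198 z 284.5 tq [ 1.17  0.59 -0.07] j [-0.28  0.66  0.87 -0.    1.61 -0.03]
[0.1 0.0 -5.1] [-0.3 0.0 -10.3] [-1.1 0.0 -15.4] [-2.5 0.0 -20.3] [-4.4 0.0 -25.2] [-6.6 0.0 -29.8]
```

>>> {"name": "jog_arm", "arguments": {"targets": [{"offset":[0.0001,0,-0.0051],"yaw":0},{"offset":[-0.0003,0,-0.0103],"yaw":0},{"offset":[-0.0011,0,-0.0154],"yaw":0},{"offset":[-0.0025,0,-0.0203],"yaw":0},{"offset":[-0.0044,0,-0.0252],"yaw":0},{"offset":[-0.0066,0,-0.0298],"yaw":0}]}}

```text
time_s: 12.67
eef_pos: [661.8, -102.0, 284.5]
ee_rot: [-0.702, 0.702, -0.087, 0.089]
force: [3.9, 4.6, 0.3]
grip_width: 0.206
```

```bash
python3 wind.py 6 5 59.2
```

```text
t 12.67 ang -42.1 rad 58.77 Ft -6.08 Fr -0.19 Fz 0.29 g 0.206 z 284.5 tq [ 0.77 -0.64 -0.04] j [-0.33  0.64  0.92  0.    1.59 -0.08]
[-2.5 0.0 -4.5] [-5.3 0.0 -8.8] [-8.6 0.0 -12.8] [-12.2 0.0 -16.4] [-16.2 0.0 -19.7] [-20.4 -0.0 -22.7]
```

>>> {"name": "jog_arm", "arguments": {"targets": [{"offset":[-0.0023,0,-0.0047],"yaw":0},{"offset":[-0.005,0,-0.0091],"yaw":0},{"offset":[-0.0083,0,-0.0132],"yaw":0},{"offset":[-0.012,0,-0.0169],"yaw":0},{"offset":[-0.016,0,-0.0202],"yaw":0},{"offset":[-0.0203,0,-0.0232],"yaw":0}]}}

```text
time_s: 13.17
eef_pos: [636.5, -118.5, 284.5]
ee_rot: [0.702, -0.701, 0.086, -0.089]
force: [4.5, 4.0, 1.1]
grip_width: 0.196
```

```bash
python3 wind.py 6 5 59.5
```

```text
t 13.17 ang -71.9 rad 58.85 Ft -5.53 Fr -2.43 Fz 1.10 g 0.196 z 284.5 tq [ 0.75 -0.73 -0.01] j [-0.37  0.58  1.01  0.    1.55 -0.12]
[-4.4 0.0 -2.7] [-8.9 0.0 -5.1] [-13.7 -0.0 -7.1] [-18.8 -0.0 -8.4] [-23.9 -0.0 -9.3] [-29.1 -0.1 -9.7]
```

>>> {"name": "jog_arm", "arguments": {"targets": [{"offset":[-0.0044,0,-0.0027],"yaw":0},{"offset":[-0.0089,0,-0.0051],"yaw":0},{"offset":[-0.0137,0,-0.0071],"yaw":0},{"offset":[-0.0188,0,-0.0084],"yaw":0},{"offset":[-0.0239,0,-0.0093],"yaw":0},{"offset":[-0.0291,0,-0.0097],"yaw":0}]}}

```text
time_s: 13.67
eef_pos: [606.2, -120.1, 284.5]
ee_rot: [0.703, -0.701, 0.085, -0.089]
force: [5.8, 2.8, -0.2]
grip_width: 0.2
```

```bash
python3 wind.py 6 5 59.0
```

```text
t 13.67 ang -101.8 rad 58.72 Ft -5.09 Fr -3.90 Fz -0.15 g 0.200 z 284.5 tq [ 0.48 -1.11 -0.01] j [-0.39  0.5   1.13  0.    1.51 -0.14]
[-5.1 -0.0 -0.1] [-10.2 -0.0 0.3] [-15.3 -0.1 1.1] [-20.3 -0.1 2.4] [-25.1 -0.1 4.2] [-29.8 -0.1 6.4]
```

>>> {"name": "jog_arm", "arguments": {"targets": [{"offset":[-0.0051,0,-0.0001],"yaw":0},{"offset":[-0.0102,0,0.0003],"yaw":0},{"offset":[-0.0153,0,0.0011],"yaw":0},{"offset":[-0.0203,0,0.0024],"yaw":0},{"offset":[-0.0251,0,0.0042],"yaw":0},{"offset":[-0.0298,0,0.0064],"yaw":0}]}}

```text
time_s: 14.17
eef_pos: [579.4, -106.4, 284.5]
ee_rot: [0.703, -0.701, 0.084, -0.089]
force: [7.8, 1.2, -0.2]
grip_width: 0.196
```

```bash
python3 wind.py 6 5 59.0
```

```text
t 14.17 ang -131.6 rad 58.50 Ft -5.06 Fr -6.09 Fz -0.17 g 0.196 z 284.5 tq [ 0.1  -1.35  0.03] j [-0.38  0.43  1.23  0.    1.47 -0.14]
[-4.5 0.0 2.4] [-8.8 -0.0 5.2] [-12.8 -0.0 8.4] [-16.5 -0.0 12.0] [-19.8 -0.1 16.0] [-22.7 -0.1 20.2]
```

>>> {"name": "jog_arm", "arguments": {"targets": [{"offset":[-0.0043,0,0.0025],"yaw":0},{"offset":[-0.0085,0,0.0053],"yaw":0},{"offset":[-0.0123,0,0.0085],"yaw":0},{"offset":[-0.016,0,0.0121],"yaw":0},{"offset":[-0.0193,0,0.016],"yaw":0},{"offset":[-0.0221,0,0.0202],"yaw":0}]}}

```text
time_s: 14.67
eef_pos: [563.3, -81.8, 284.5]
ee_rot: [0.702, -0.701, 0.083, -0.09]
force: [7.7, -3.2, -0.8]
grip_width: 0.199
```

```bash
python3 wind.py 6 5 58.3; python3 - <<'E'
from h import *; from rig import ctrl
for n,cr in [('side',(255,110,355,260))]:
    c=ctrl.capture(n)
    cv2.imwrite('pics/k.png',cv2.resize(np.ascontiguousarray(c['img'][cr[1]:cr[3],cr[0]:cr[2],::-1]),None,fx=4,fy=4,interpolation=cv2.INTER_CUBIC))
E
```

```text
t 14.67 ang -160.7 rad 58.16 Ft -5.52 Fr -6.18 Fz -0.79 g 0.199 z 284.5 tq [-0.7  -1.04  0.02] j [-0.35  0.38  1.3   0.    1.44 -0.11]
[-2.6 -0.0 4.3] [-4.9 -0.0 8.9] [-6.7 -0.0 13.6] [-8.1 -0.0 18.5] [-9.1 -0.0 23.5] [-9.6 0.0 28.6]
```

View pics/k.png

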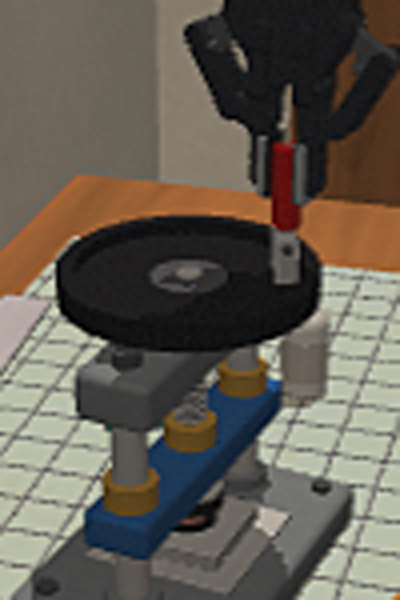

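The crosshead has come lower, leaving only a sliver of stone showing at (195,518). The bar is upright. Continuing.

>>> {"name": "jog_arm", "arguments": {"targets": [{"offset":[-0.0024,0,0.0043],"yaw":0},{"offset":[-0.0046,0,0.0089],"yaw":0},{"offset":[-0.0063,0,0.0136],"yaw":0},{"offset":[-0.0077,0,0.0185],"yaw":0},{"offset":[-0.0087,0,0.0235],"yaw":0},{"offset":[-0.0092,0,0.0286],"yaw":0}]}}

```text
time_s: 15.22
eef_pos: [561.3, -52.0, 284.5]
ee_rot: [-0.702, 0.702, -0.082, 0.09]
force: [5.4, -6.9, -0.7]
grip_width: 0.201
```

```bash
python3 wind.py 6 5 58.0
```

```text
t 15.22 ang 169.5 rad 57.90 Ft -5.85 Fr -6.54 Fz -0.74 g 0.201 z 284.5 tq [-1.17 -0.66  0.  ] j [-0.3   0.37  1.32  0.    1.44 -0.06]
[-0.1 0.0 5.1] [0.2 0.0 10.1] [1.0 0.0 15.1] [2.2 0.1 20.0] [3.9 0.1 24.8] [5.9 0.1 29.4]
```

>>> {"name": "jog_arm", "arguments": {"targets": [{"offset":[0.0001,0,0.0051],"yaw":0},{"offset":[0.0005,0,0.0101],"yaw":0},{"offset":[0.0013,0,0.0151],"yaw":0},{"offset":[0.0025,0,0.02],"yaw":0}]}}

```text
time_s: 15.55
eef_pos: [567.9, -34.4, 284.5]
ee_rot: [-0.7, 0.703, -0.083, 0.089]
force: [-1.8, -8.5, 0.8]
grip_width: 0.202
```

```bash
python3 wind.py 6 5 58.2
```

```text
t 15.55 ang 150.7 rad 57.67 Ft -8.34 Fr -2.58 Fz 0.82 g 0.202 z 284.5 tq [-1.32  0.5  -0.06] j [-0.27  0.38  1.3  -0.    1.44 -0.02]
[1.4 -0.0 4.9] [3.2 -0.0 9.6] [5.4 -0.0 14.1] [8.1 0.0 18.4] [11.3 0.0 22.4] [14.7 0.0 26.1]
```

>>> {"name": "jog_arm", "arguments": {"targets": [{"offset":[0.0014,0,0.0049],"yaw":0}]}}

```text
time_s: 15.63
eef_pos: [569.9, -31.2, 284.5]
ee_rot: [-0.699, 0.704, -0.084, 0.088]
force: [-1.8, -8.2, 2.0]
grip_width: 0.193
```

```bash
python3 wind.py 3 3 58.2
```

```text
t 15.63 ang 147.0 rad 57.65 Ft -7.80 Fr -2.98 Fz 2.02 g 0.193 z 284.5 tq [-1.33  0.49  0.06] j [-0.26  0.39  1.3  -0.01  1.45 -0.01]
[0.9 -0.0 2.9] [1.9 -0.1 5.7] [3.1 -0.1 8.5]
```

>>> {"name": "jog_arm", "arguments": {"targets": [{"offset":[0.0009,0,0.0029],"yaw":0},{"offset":[0.0019,0,0.0057],"yaw":0},{"offset":[0.0031,0,0.0085],"yaw":0}]}}

```text
time_s: 15.88
eef_pos: [574.2, -25.3, 284.5]
ee_rot: [-0.698, 0.706, -0.084, 0.087]
force: [-3.4, -9.5, 1.4]
grip_width: 0.203
```

```bash
cat >> wind.py <<'E'
q=s['wrist_torque'];F=np.array([-q[1],q[0]])/.18;print('torque Ft %.2f Fr %.2f'%(F@t,F@rr))
E
python3 wind.py 3 3 58.2
```

```text
t 15.88 ang 139.7 rad 57.68 Ft -9.44 Fr -3.54 Fz 1.45 g 0.203 z 284.5 tq [-1.41  0.62 -0.01] j [-0.24  0.4   1.28 -0.01  1.45  0.  ]
[1.3 -0.0 2.8] [2.7 -0.1 5.4] [4.2 -0.1 8.1]
torque Ft -8.22 Fr -2.45
```

```bash
cat > rd.py <<'E'
from h import *; from rig import ctrl
H=np.array([618.2,-62.6])
for i in range(5):
    ctrl.capture('side');s=ctrl.sense();d=s['eef_pos'][:2]-H;r=d/np.hypot(*d);t=np.array([r[1],-r[0]]);q=s['wrist_torque'];F=np.array([-q[1],q[0]])/.18
    print('ang %.2f Ft %.2f Fr %.2f tqFt %.2f'%(np.degrees(np.arctan2(d[1],d[0])),s['force'][:2]@t,s['force'][:2]@r,F@t))
E
python3 rd.py
```

```text
ang 139.19 Ft -6.67 Fr -4.25 tqFt -7.02
ang 139.30 Ft -6.49 Fr -3.10 tqFt -4.81
ang 139.31 Ft -5.67 Fr -3.99 tqFt -5.48
ang 139.31 Ft -5.53 Fr -3.87 tqFt -5.18
ang 139.33 Ft -6.10 Fr -4.02 tqFt -5.21
```

>>> {"name": "jog_arm", "arguments": {"targets": [{"offset":[0.001,0,0.0019],"yaw":0},{"offset":[0.0019,0,0.0037],"yaw":0},{"offset":[0.0028,0,0.0055],"yaw":0}]}}

```text
time_s: 16.38
eef_pos: [577.5, -21.9, 284.5]
ee_rot: [-0.697, 0.707, -0.085, 0.087]
force: [-4.8, -7.9, 3.4]
grip_width: 0.198
```

```bash
python3 wind.py 3 2 58.2
```

```text
t 16.38 ang 135.0 rad 57.60 Ft -8.99 Fr -2.23 Fz 3.41 g 0.198 z 284.5 tq [-1.28  0.99 -0.03] j [-0.23  0.41  1.27 -0.01  1.46  0.01]
[0.9 -0.1 1.8] [1.9 -0.1 3.6] [2.9 -0.1 5.4]
torque Ft -8.92 Fr -1.13
```

>>> {"name": "jog_arm", "arguments": {"targets": [{"offset":[0.0009,0,0.0018],"yaw":0},{"offset":[0.0019,0,0.0036],"yaw":0}]}}

```text
time_s: 16.55
eef_pos: [579.1, -20.4, 284.5]
ee_rot: [-0.696, 0.708, -0.086, 0.086]
force: [-6.4, -8.2, 3.4]
grip_width: 0.195
```

```bash
python3 wind.py 3 2 58.2
```

```text
t 16.55 ang 132.8 rad 57.58 Ft -10.25 Fr -1.71 Fz 3.39 g 0.195 z 284.5 tq [-1.19  1.    0.01] j [-0.23  0.42  1.26 -0.02  1.47  0.02]
[1.0 -0.1 1.8] [2.0 -0.1 3.5] [3.1 -0.1 5.3]
torque Ft -8.59 Fr -1.08
```

The push averages about 9.2 N over the last four readings (8.6–10.3), against about 5.6 N running free. That is a rise of about 3.6 N, so I stop here, relax, and let go.

>>> {"name": "jog_arm", "arguments": {"targets": [{"offset":[0,0,0],"yaw":0},{"offset":[0,0,0],"yaw":0},{"offset":[0,0,0],"yaw":0}]}}

```text
time_s: 16.8
eef_pos: [578.8, -20.6, 284.5]
ee_rot: [-0.695, 0.708, -0.086, 0.085]
force: [-0.7, -2.5, 0.8]
grip_width: 0.197
```

>>> {"name": "jog_arm", "arguments": {"targets": [{"offset":[0,0,0],"yaw":0},{"offset":[0,0,0],"yaw":0},{"offset":[0,0,0],"yaw":0},{"offset":[0,0,0],"yaw":0},{"offset":[0,0,0],"yaw":0}], "fingers": 0.045}}

```text
time_s: 17.22
eef_pos: [578.8, -20.5, 284.4]
ee_rot: [-0.695, 0.708, -0.086, 0.085]
force: [-0.4, 0.6, -0.0]
grip_width: 0.527
```

```bash
python3 wind.py 1 1; python3 - <<'E'
from h import *; from rig import ctrl
for n,cr in [('side',(255,110,355,260))]:
    c=ctrl.capture(n)
    cv2.imwrite('pics/m.png',cv2.resize(np.ascontiguousarray(c['img'][cr[1]:cr[3],cr[0]:cr[2],::-1]),None,fx=4,fy=4,interpolation=cv2.INTER_CUBIC))
E
```

```text
t 17.22 ang 133.1 rad 57.67 Ft 0.13 Fr 0.75 Fz -0.01 g 0.527 z 284.4 tq [0.06 0.01 0.04] j [-0.23  0.41  1.26 -0.02  1.47  0.02]
[0.3 -0.1 1.0]
torque Ft 0.17 Fr 0.30
```

View pics/m.png

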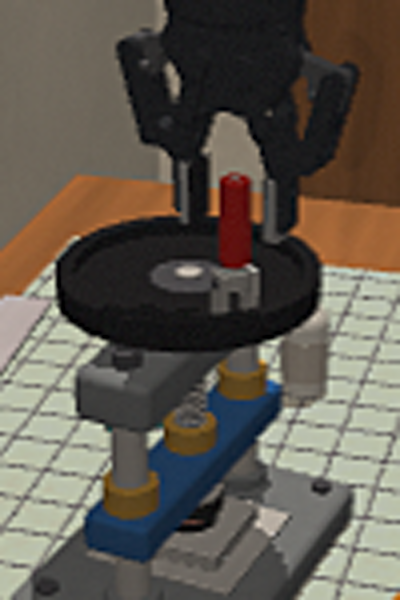

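The fingers are open and clear of the upright bar at (235,220). I'll retreat straight up.

>>> {"name": "jog_arm", "arguments": {"targets": [{"offset":[0,-0.012,0],"yaw":0},{"offset":[0,-0.03,0],"yaw":0},{"offset":[0,-0.05,0],"yaw":0},{"offset":[0,-0.07,0],"yaw":0},{"offset":[0,-0.085,0],"yaw":0},{"offset":[0,-0.09,0],"yaw":0},{"offset":[0,-0.09,0],"yaw":0},{"offset":[0,-0.09,0],"yaw":0}]}}

```text
time_s: 17.93
eef_pos: [579.1, -18.9, 373.5]
ee_rot: [-0.695, 0.708, -0.087, 0.085]
force: [0.6, -0.4, -0.0]
grip_width: 0.528
```

```bash
python3 wind.py 1 1; python3 - <<'E'
from h import *; from rig import ctrl
for n,cr in [('side',(245,110,395,285))]:
    c=ctrl.capture(n);a=np.load('side0.npz')['img']
    f=lambda i:cv2.resize(np.ascontiguousarray(i[cr[1]:cr[3],cr[0]:cr[2],::-1]),None,fx=2.6,fy=3,interpolation=cv2.INTER_CUBIC)
    cv2.imwrite('pics/n.png',np.hstack([f(a),f(c['img'])]))
E
```

```text
t 17.93 ang 131.8 rad 58.64 Ft 0.15 Fr -0.70 Fz -0.04 g 0.528 z 373.5 tq [0.03 0.02 0.01] j [-0.23  0.4   1.06 -0.02  1.68  0.01]
[0.7 88.9 2.4]
torque Ft 0.01 Fr 0.20
```

View pics/n.png

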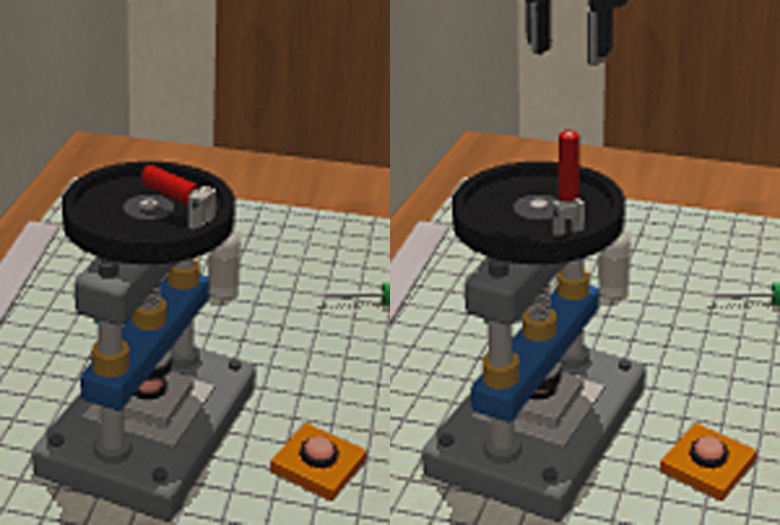

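The handle stands upright at (569,165), the pad is down on the stone at (545,383), the plate lies where it was, and the gripper is clear. Handing in.

```bash
python3 -c "
from rig import ctrl
print(ctrl.finish_job())"
```

```text
the job is handed in; nothing more can be done
None
```

The press is clamped with its handle standing upright, and I handed the job in at about 18 s. `finish_job` gives no verdict, and I had no direct reading of the force on the stone.

**Handle:** My first lift got the handle only to about 1.41 rad because the pads slid along the grip. I opened, turned the jaws 90° and pushed the handle onto its stop. It pushed back about 23 N, and the grip was vertical in the side picture.

**Winding:** I wound the wheel clockwise a little over one turn. Running free, the handle pushed back about 5.6 N (5.1 to 6.1). The pad began to bite just after a full turn.

**Tightness:** The last winding readings scattered from 8.6 to 10.3 N and averaged about 9.2 N. That is about 3.6 N over running free, or roughly 130 N on the stone. The force and torque readings disagreed by up to 1.7 N, so the true figure could be about 105 to 170 N.

**After letting go:** The side picture, compared with the one from the start, showed:
- The handle is upright and the pad is down on the stone.
- The plate shows no visible movement.
- The cutter and the orange look-alike, which were also in view, are undisturbed.
- The fingers are clear, with about 0 N on the tool.

I did not check the jar, the stop or the turquoise look-alike again at the end; the arm never worked near them at bench height.

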